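# Set the clutch collar of the taller driver head

### The arm

A 6-joint arm with a two-finger parallel gripper is mounted at the origin on a cart in front of the work surface, level with it; the furniture and walls round the work are solid. World frame = base frame: x ahead of the robot, y to its left, z up, the work surface at z = 0. Lengths are in m, angles in rad, forces in N, time in s.
With the tool pointing down it reaches from about 0.3 to 0.775 m from the base axis. Payload 14.6 kg.
Tool frame: the origin (TCP) lies between the finger pads, 19 mm behind the fingertips; this is the grasp point; z points along the fingers, y is the line along which they close (so a half turn about z gives the same grasp; the last joint's range is limited). The gripper opens to 94 mm and grips with 3 to 60 N. Pads are 16 mm wide; open, the fingers measure 119 mm over their backs; the gripper's body (75 mm by 177 mm) begins 78 mm behind the grasp point.
Start: joints at [1.28, 0.3, 1.521, -0, 1.321, -0.067], TCP at [0.122, 0.536, 0.224] pointing down, gripper open.
Joint ranges: [-3.03, 3.03], [-0.79, 2.21], [0.23, 2.52], [-1.04, 4.18], [0, 3.07], [-2.55, 2.55]. Speed limits (rad/s): [2.22, 2.22, 2.57, 3.14, 3.14, 3.14].

### API

Orientations are given as [roll, pitch, yaw] about the fixed x, y, z axes, in that order (R = Rz(yaw) Ry(pitch) Rx(roll)).
In Python, from station import ctrl gives the robot as it stands. The module is installed in compiled form; this text tells all that it offers.
- The arm moves only by the shell command python3 -m jog 'ROWS' [OPENING] [FORCE]. ROWS is JSON, a list of rows, each a list of 6 numbers: the shift along the tool's x, y, z in cm, then the turn, a rotation vector about the tool's x, y, z in rad. In form: [[tx, ty, tz, ax, ay, az], ...]. A call has 1 to 8 rows; each row is the pose to reach, as a shift and turn from the pose commanded when the call began, along the tool's axes at that moment; what a row does not reach only later rows make up. A row lasts 1/10 s, in which the tool goes at most 50 mm and 8.59 degrees, less where a joint would pass 70% of its speed; a pose out of reach is approached as far as the arm can. A call with a gripper value outside its range is refused whole. OPENING is the opening in per cent of the stroke, from 0 (shut) to 100 (fully open), set as the call begins (- or left out, the last holds). The fingers move at their own pace and stop on an object; FORCE is the grip in N (left out, the last holds). Time passes only in rows, so rows that repeat a pose let the fingers close. It gives the time, the measured TCP pose, the force, the opening and the grip force at its end, in the units of the state.
- ctrl.get_obs(): the state, without advancing time (a new reading comes with each control period).
- ctrl.camera(name): name is "scene" or "top" or "wrist"; returns a dict with "img" (480x640x3 uint8, blue, green, red), "intrinsics" (3x3 intrinsics, pixels), "R" (3x3) and "t" (3): a world point X has camera coordinates R X + t. Camera axes: x right, y down, z forward; pixel columns grow to the right and rows downward; lengths in m; the calibration is good to about 2 mm. A picture is of the moment at which its call begins. There is no depth.
- ctrl.hand_in(): hands the job in; it is judged then, once.
The state is a dict: "time_s": time; "qpos": joint angles; "joint_vel": joint speeds; "tau": joint torques, N m; "ee_pos": TCP position; "eef_rot": TCP orientation; "force": force on the tool from outside, world axes, zero at the start; "moment": the same for the moment, N m; "grip_width": finger opening in m; "grip_force": force on a finger pad.
Only numpy, scipy, OpenCV 4.12 (cv2) and the standard library are available. Lean on these libraries where they do the work, as an engineer would, in place of code of your own. Each camera call takes 0.05 s, during which the arm holds its last target. There are 200 camera calls.

### The job

Two driver heads stand nose-up on the bench. On the taller one, turn the black clutch collar through its click stops until the lug on the collar points at the raised index block on the flange below it, and leave it clicked in there. Do not turn the collar of the shorter head.

Things in the scene. Friction and masses are not known exactly. Their poses are not given: they have to be found in the camera images.
- tall_collar (a joint): Taller head's collar: black knurled ring round the upright barrel, 58 mm across, 94 to 126 mm above the bench. Lug (9 mm wide, white line) on its lowest 10 mm reaches 41 mm from the axis. Value: rad from index block to lug, counter-clockwise from above; 0 = at the block. Clicks at -1.257, -0.628, 0, +0.628; starts in one of the first two. Needs up to about 0.2 N m; let go near a click it snaps in.
- tall_grip (a point): On the taller head's vertical axis, level with the top of its collar, 126 mm above the bench; x points away from the index block. TCP here: fingertips grip the plain upper ring (above 106 mm), clear of lug and block, at any yaw. Flange below: 104 mm across, top at 90 mm. Above the ring only a steel nose 34 mm across, up to 144 mm. The head is fixed to the bench.
- tall_mark (a point): Top of the index block on the taller head's flange: dark steel, 9 x 14 mm, 12 mm high, 47.5 mm from the axis, top 102 mm above the bench. The other three clicks have only flat dark ticks. (Mind the room's timber post and overhead beam, from 0.53 m above the bench, both at y = 0.02 to 0.06: stay to the left of them.)
- short_collar (a joint): Collar of the shorter head, which is 99 mm high (the taller: 144 mm), flange top 45 mm above the bench, otherwise alike, fixed 0.13 to 0.26 m to the left or right of the taller. Value as for the taller one; it rests in its click at -0.628 and must stay there.

How it is judged:
By the outcome, as a careful person would: the job done as asked, in the order asked, and still so for the second after the job is handed in, with the robot touching nothing.
It also fails if it takes over 29 s, if anything falls off the work surface, if the arm or the gripper's body presses on something with over 40 N, if the wrist force passes 120 N, or if a joint passes its speed limit or range.

## Working session

There is one attempt and no reset: what is moved stays moved. The work goes in short steps, Python scripts to look and compute and a shell command to move; the robot and the scene stay as the last step left them, time stands still between calls to the robot, and variables do not carry over. Pictures are saved under pics/ and viewed, at most 10 in all, crops included, and the job is handed in when it is done.

```bash
mkdir -p pics; python3 - <<'E'
from station import ctrl
import cv2,numpy as np,pickle
o=ctrl.get_obs();print({k:np.round(v,3).tolist() for k,v in o.items()})
for n in ["scene","top","wrist"]:
    c=ctrl.camera(n);cv2.imwrite(f"pics/{n}0.png",c["img"]);pickle.dump(c,open(f"{n}0.pkl","wb"))
    print(n,np.round(c["intrinsics"],1).tolist(),np.round(c["R"],3).tolist(),np.round(-c["R"].T@c["t"],3))
E
```

```text
{'time_s': 0.0, 'qpos': [1.28, 0.3, 1.522, 0.0, 1.321, -0.067], 'joint_vel': [0.001, 0.0, -0.001, 0.001, -0.0, -0.0], 'tau': [-0.0, -53.18, -35.275, 0.071, 0.024, -0.0], 'ee_pos': [0.122, 0.536, 0.224], 'eef_rot': [-3.14, -0.0, 2.918], 'force': [-0.176, 0.33, 0.075], 'moment': [0.081, 0.021, -0.009], 'grip_force': 0.0, 'grip_width': 0.094}
scene [[527.4, 0.0, 331.0], [0.0, 527.4, 229.7], [0.0, 0.0, 1.0]] [[-1.0, -0.004, -0.013], [0.008, 0.624, -0.781], [0.011, -0.781, -0.624]] [0.483 1.023 0.671]
top [[480.7, 0.0, 321.6], [0.0, 480.7, 238.1], [0.0, 0.0, 1.0]] [[0.029, -1.0, -0.005], [-0.999, -0.029, -0.041], [0.041, 0.006, -0.999]] [0.44  0.349 0.992]
wrist [[392.4, 0.0, 323.0], [0.0, 392.4, 237.6], [0.0, 0.0, 1.0]] [[0.223, 0.975, -0.001], [0.935, -0.213, 0.282], [0.275, -0.063, -0.959]] [0.041 0.556 0.384]
```

View pics/top0.png

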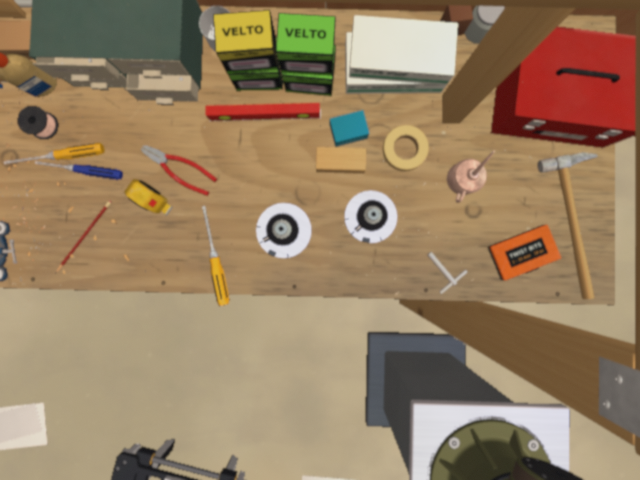

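View pics/scene0.png

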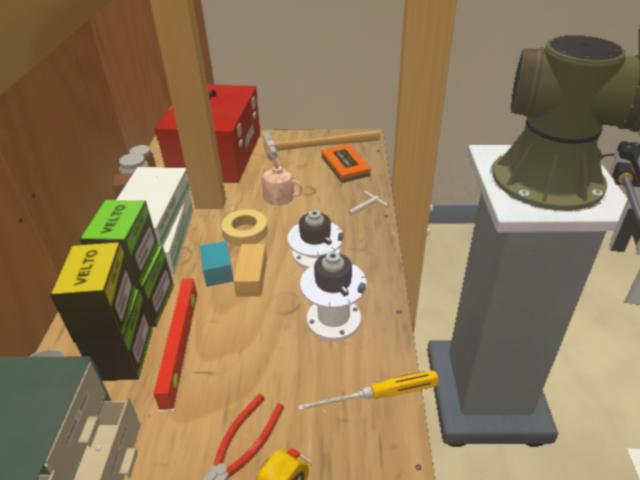

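The taller head is the left one in the top view (flange about (284,230)) and the nearer one in the scene view (about (333,283)). The shorter one is at about (371,217) in the top view. Next I'll find the centre by thresholding the white flange, then zoom in.

```bash
cat > h.py <<'E'
import numpy as np,cv2
def ray(c,u,v,z):
    d=c["R"].T@np.linalg.solve(c["intrinsics"],[u,v,1.]);p=-c["R"].T@c["t"];return p+d*(z-p[2])/d[2]
def proj(c,X):
    q=c["intrinsics"]@(c["R"]@np.asarray(X)+c["t"]);return q[:2]/q[2]
E
python3 - <<'E'
import pickle,cv2,numpy as np
from h import *
c=pickle.load(open("top0.pkl","rb"));s=pickle.load(open("scene0.pkl","rb"))
im=c["img"];m=((im.min(2)>170)).astype(np.uint8)
n,l,st,ce=cv2.connectedComponentsWithStats(m)
for (u,v,z) in [(284,230,.09),(371,217,.045)]:
    k=np.zeros_like(m);cv2.circle(k,(u,v),36,1,-1)
    pts=cv2.findNonZero(m*k);h=cv2.convexHull(pts);e=cv2.fitEllipse(h)
    X=ray(c,*e[0],z);r=(np.array(e[1])/480.7*(.992-z)/2)
    print("flange",np.round(e[0],1),X.round(4),"radius",r.round(4),"scene proj",proj(s,X+[0,0,.054]).round(1))
a=cv2.resize(im[195:265,245:325],None,fx=7,fy=7,interpolation=cv2.INTER_CUBIC)
b=cv2.resize(s["img"][240:340,290:380],None,fx=5,fy=5,interpolation=cv2.INTER_CUBIC)
h=500;a=cv2.resize(a,(400,350));b=cv2.resize(b,(390,433))
o=np.zeros((433,800,3),np.uint8);o[:350,:400]=a;o[:,405:795]=b
cv2.imwrite("pics/z1.png",o)
E
```

```text
flange [283.4 230. ] [0.4897 0.4269 0.09  ] radius [0.0514 0.0516] scene proj [332.4 256.1]
flange [370.5 216.3] [0.5242 0.2596 0.045 ] radius [0.0512 0.0519] scene proj [313.8 213.5]
```

View pics/z1.png

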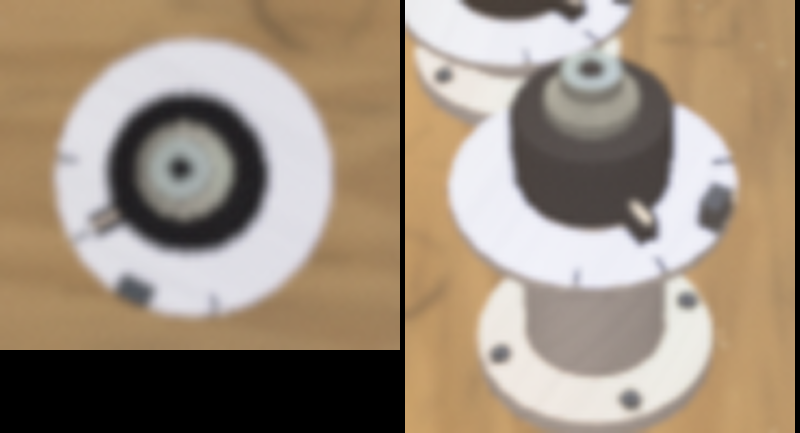

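Flange radius comes out at 51.5 mm, against 52 given. The axis is at (0.490, 0.427) and the nose projects into the scene view correctly. In the enlarged views, the block sits at about (135,290) around the centre (192,176). The lug at (105,218) is about 0.65 rad clockwise from it, so the collar is at the -0.628 click. It needs one click counter-clockwise from above, which is -0.628 about tool z. First I move above it.

```bash
python3 -m jog '[[-5,-0.3,0,0,0,0],[-10,-0.6,0,0,0,0],[-15,-1,0,0,0,0],[-20,-1.3,0,0,0,0],[-25,-1.6,0,0,0,0],[-30,-2,0,0,0,0],[-35,-2.3,0,0,0,0],[-38.3,-2.5,0,0,0,0]]' 100 40
python3 -m jog '[[0,0,0,0,0,0],[0,0,0,0,0,0],[0,0,0,0,0,0]]'
python3 - <<'E'
from station import ctrl
import cv2,numpy as np,pickle
from h import *
o=ctrl.get_obs();print(np.round(o["ee_pos"],4),o["eef_rot"],np.round(o["qpos"],2),o["time_s"])
c=ctrl.camera("wrist");cv2.imwrite("pics/w1.png",c["img"]);pickle.dump(c,open("w1.pkl","wb"))
print(proj(c,[.49,.427,.144]),proj(c,[.49,.427,.126]))
E
```

```text
time_s: 0.95
ee_pos: [0.4927, 0.4252, 0.2237]
eef_rot: [-3.141, -0.0, 2.916]
force: [0.1, 0.3, -0.0]
grip_width: 0.0942
grip_force: 0.0
time_s: 1.25
ee_pos: [0.4891, 0.4274, 0.2242]
eef_rot: [-3.141, -0.0, 2.919]
force: [-0.6, -1.0, -0.3]
grip_width: 0.0942
grip_force: 0.0
[0.4891 0.4274 0.2242] [-3.14140753e+00 -3.49625621e-04  2.91863988e+00] [ 0.66  0.53  1.2   0.    1.41 -0.69] 1.25
[320.95883729 257.54742329] [321.08465961 248.94720229]
```

View pics/w1.png

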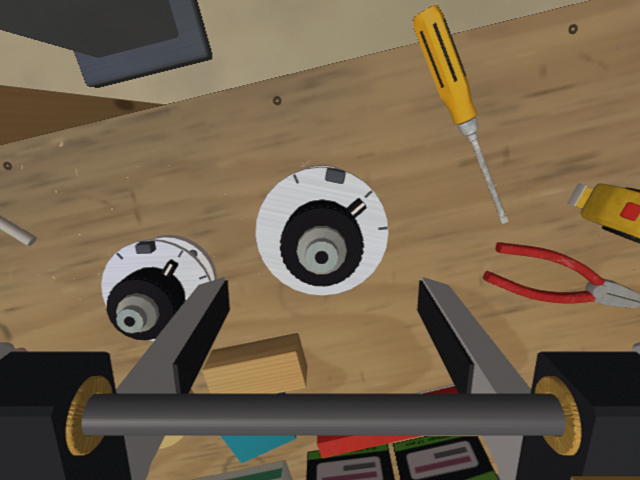

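The wrist view shows the nose tip at (321,257), exactly where predicted. The lug at (357,208) sits one tick clockwise from the block (335,175). Now I lower and grip.

```bash
python3 -m jog '[[0,0,3,0,0,0],[0,0,6,0,0,0],[0,0,8,0,0,0],[0,0,9.7,0,0,0],[0,0,9.7,0,0,0],[0,0,9.7,0,0,0]]' 100 40
python3 -m jog '[[0,0,0,0,0,0],[0,0,0,0,0,0],[0,0,0,0,0,0],[0,0,0,0,0,0],[0,0,0,0,0,0],[0,0,0,0,0,0],[0,0,0,0,0,0],[0,0,0,0,0,0]]' 40 40
```

```text
time_s: 1.9
ee_pos: [0.4895, 0.4275, 0.1281]
eef_rot: [3.141, 0.0, 2.919]
force: [-0.0, 0.4, 0.1]
grip_width: 0.0938
grip_force: 0.0
time_s: 2.7
ee_pos: [0.4899, 0.4261, 0.1274]
eef_rot: [-3.14, -0.0, 2.918]
force: [-2.5, -6.1, 3.0]
grip_width: 0.057
grip_force: 40.0
```

```bash
python3 -m jog '[[0,0,0,0,0,-0.12],[0,0,0,0,0,-0.24],[0,0,0,0,0,-0.36],[0,0,0,0,0,-0.48],[0,0,0,0,0,-0.58],[0,0,0,0,0,-0.63],[0,0,0,0,0,-0.63],[0,0,0,0,0,-0.63]]'
python3 - <<'E'
from station import ctrl
import cv2,numpy as np,pickle
print(ctrl.get_obs()["moment"])
c=ctrl.camera("wrist");s=ctrl.camera("scene")
o=np.zeros((480,800,3),np.uint8);o[:,:480]=c["img"][:480,80:560]
o[:400,490:790]=cv2.resize(s["img"][230:330,300:375],(300,400),interpolation=cv2.INTER_CUBIC)
cv2.imwrite("pics/w2.png",o)
E
```

```text
time_s: 3.5
ee_pos: [0.4899, 0.4259, 0.1274]
eef_rot: [-3.14, -0.002, -2.736]
force: [-3.4, -7.5, 4.4]
grip_width: 0.0573
grip_force: 40.0
[-1.41180954  0.50918339  0.02269024]
```

View pics/w2.png

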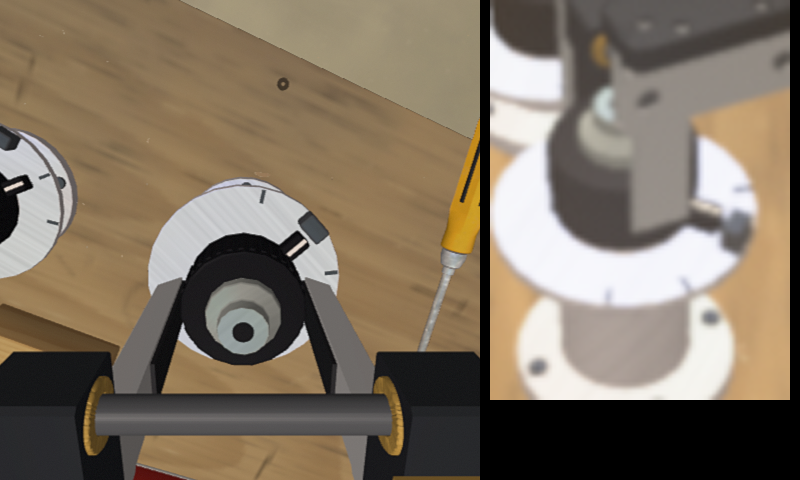

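The wrist view shows the lug (295,245) pointing at the block (314,227). In the scene crop, lug and block are also in line, and the residual moment is about 0. Release and rise.

```bash
python3 -m jog '[[0,0,0,0,0,0],[0,0,0,0,0,0],[0,0,0,0,0,0],[0,0,0,0,0,0],[0,0,0,0,0,0],[0,0,0,0,0,0]]' 100 40
python3 -m jog '[[0,0,-2,0,0,0],[0,0,-5,0,0,0],[0,0,-8,0,0,0],[0,0,-11,0,0,0],[0,0,-11,0,0,0],[0,0,-11,0,0,0],[0,0,-11,0,0,0]]'
python3 - <<'E'
from station import ctrl
import cv2,numpy as np
from h import *
c=ctrl.camera("wrist")
A=[.4897,.427]
u=[proj(c,A+[z]) for z in (.104,.102)]
print(u)
cv2.imwrite("pics/w3.png",c["img"])
E
```

```text
time_s: 4.2
ee_pos: [0.4899, 0.4269, 0.1272]
eef_rot: [3.142, -0.0, -2.735]
force: [-0.2, 0.3, -0.6]
grip_width: 0.094
grip_force: 0.0
time_s: 4.9
ee_pos: [0.4897, 0.4267, 0.2358]
eef_rot: [-3.141, -0.002, -2.735]
force: [-0.3, 0.1, -0.1]
grip_width: 0.0938
grip_force: 0.0
[array([321.75883381, 233.64661395]), array([321.76737982, 232.95058725])]
```

View pics/w3.png

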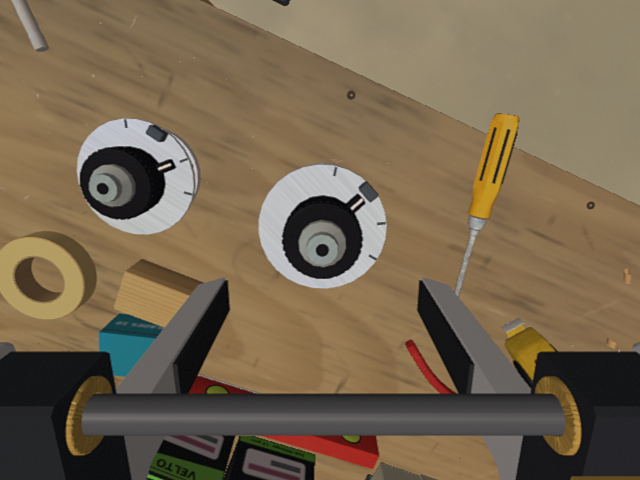

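After release, the lug (355,203) and block (368,191) lie on one line from the axis (322,233), at 42.3° and 42.4°. The shorter collar is unmoved and the gripper is clear.

```bash
python3 -c "
from station import ctrl
print(ctrl.hand_in())"
```

```text
the job is handed in; nothing more can be done
None
```

The taller head's collar is turned one click counter-clockwise, from -0.628 to 0, with its lug pointing at the index block after release; the shorter collar was not touched, and the job was handed in after about 5 s of robot time.

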